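# Gauge two drilled connector blocks and reject the tight one

### The job

Check the two drilled aluminium blocks with the plug gauge that stands in the black round holder: its plug goes all the way into the hole of only one of them. Leave the gauge standing upright and fully home in the block that it fits, with that block flat on the bench mat, and put the other block, whose hole is too small, flat on the floor of the grey reject tray, the right way up.

Things in the scene. Friction and masses are not known exactly. Their poses are not given: they have to be found in the camera images.
- gauge: Round plug gauge, 96 mm tall, 0.18 kg, upright in a fixed black round holder (64 mm wide, 38 mm tall; lift 30 mm to clear). Origin: centre of the lower end, 8 mm above the bench at the start; z up its axis. Upwards: nose tapering from 8 to 22 mm diameter over 12 mm, 22 mm plug up to 30 mm, 38 mm collar from 30 to 36, ribbed aluminium handle, 20 mm diameter, from 36 to 96.
- block_wide: Square aluminium block 50 x 50 mm, 40 mm tall, 0.2 kg, loose on the mat, with a 26 mm through hole straight down its middle: the plug fits. Origin: centre of the underside, z up, x and y square to its sides. Fully home, the gauge's collar rests on the block's top and the gauge's origin is 10 mm above the block's.
- block_narrow: Square aluminium block 50 x 50 mm, 40 mm tall, 0.25 kg, loose on the bench mat, with a 14 mm through hole straight down its middle: too small, only the tip of the gauge's nose enters. Origin at the centre of the underside, z up, x and y square to its sides.
- tray: Grey open plastic reject tray, fixed, 150 mm (its x) by 130 mm (its y), 25 mm tall, walls and floor about 4 mm thick. Origin at the centre of the underside, z up.
Things that resemble listed ones, but are neither listed nor needed, are in the scene too. What is shaped like the block_wide but blue or red is not meant.

How it is judged:
At the end, for the whole second after the job is handed in: Gauge in the wide-holed block: within 6 mm of its centre, tip under 14 mm above its underside, tilt under 10 deg; that block flat on the mat (under 3.5 mm up, 10 deg). Narrow block in the tray: within 55 mm (x), 45 mm (y), under 10 mm up, tilt under 10 deg. All three at rest (horizontal distance between gauge and block_wide below 0.006 m and z of gauge in the frame of block_wide below 0.014 m and angle between each of gauge, block_wide, block_narrow's own z axis and vertical below 0.17 rad and height (world z) of block_wide below 0.0035 m and x of block_narrow in the frame of tray between -0.055 and 0.055 m and y of block_narrow in the frame of tray between -0.045 and 0.045 m and z of block_narrow in the frame of tray below 0.01 m and linear speed of each of gauge, block_wide, block_narrow below 0.02 m/s); the robot touches nothing.
It also fails if it takes over 61 s, if anything falls off the work surface, if the arm or the gripper's body presses on something with over 40 N, if the wrist force passes 120 N, or if a joint passes its speed limit or range.

### The arm

A 6-joint arm with a two-finger parallel gripper is mounted at the origin on the work surface. World frame = base frame: x ahead of the robot, y to its left, z up, the work surface at z = 0. Lengths are in m, angles in rad, forces in N, time in s.
With the tool pointing down it reaches from about 0.225 to 0.875 m from the base axis. Payload 3.4 kg.
Tool frame: the origin (TCP) lies between the finger pads; the fingertips stand 19 mm ahead of it and the grasp point (between the pads) is the TCP; z points along the fingers, y is the line along which they close (so a half turn about z gives the same grasp; the last joint's range is limited). The gripper opens to 85 mm and grips with 20 to 120 N. Pads are 22 mm wide; open, the fingers measure 114 mm over their backs; the gripper's body (76 mm by 85 mm) begins 54 mm behind the grasp point. The pads swing forward as they close: fully open they stand 13 mm farther back than shut.
Start: joints at [-1.241, 0.276, 1.505, -0, 1.361, -0.121], TCP at [0.251, -0.518, 0.25] pointing down, gripper open.
Joint ranges: [-2.89, 2.89], [-0.75, 2.08], [0.22, 2.7], [-1.18, 4.32], [0.11, 2.71], [-2.7, 2.7]. Speed limits (rad/s): [2.57, 2.57, 3.14, 3.14, 3.14, 3.14].

### API

Orientations are given as a unit quaternion [w, x, y, z].
In Python, from rig import get_state, imaging, ticket gives the robot as it stands. The module is installed in compiled form; this text tells all that it offers.
- The arm moves only by the shell command python3 -m inch 'ROWS' [FORCE]. ROWS is JSON, a list of rows, each an object with "claw": the opening, from -1 (shut) to 1 (fully open); "travel": the shift along the world's x, y, z in units of 200 mm (1.0 is 200 mm), a list of three; "turn": the turn about the world's z in units of 180 degrees (1.0 is 180 degrees). A call has 1 to 5 rows; each row is the pose to reach, as a shift and turn from the pose commanded when the call began, turning the shorter way round; what a row does not reach only later rows make up. A row lasts 1/10 s, in which the tool goes at most 50 mm and 8.59 degrees, less where a joint would pass 70% of its speed; a pose out of reach is approached as far as the arm can. A call with a number of a shift or a turn outside -1 to 1 is refused whole. A call with a gripper value outside its range is refused whole. The fingers move at their own pace and stop on an object; FORCE is the grip in N (left out, the last holds). Time passes only in rows, so rows that repeat a pose let the fingers close. It gives the time, the measured TCP pose, the force, the opening and the grip force at its end, in the units of the state.
- get_state(): the state, without advancing time (a new reading comes with each control period).
- imaging.get_image(name): name is "scene" or "side" or "wrist"; returns the picture (420x560x3 uint8, red, green, blue); there is no depth.
- imaging.camera_params(name): a dict with "camera_matrix" (3x3 intrinsics, pixels), "k1" (the pictures are not rectified: a ray, as slopes to the right and down, at radius r is drawn at 1 + k1 r^2 times it, then the intrinsics apply), "cam_to_world" (4x4, takes a point from camera to world coordinates); the wrist camera has in their place "T_tool_cam" (4x4, takes a point from camera to tool coordinates, whose origin is the TCP and whose axes are the flange's). Camera axes: x right, y down, z forward; pixel columns grow to the right and rows downward; lengths in m; the calibration is good to about 2 mm. A picture is of the moment at which its call begins: read the wrist's pose just before it. camera_params takes no time and is no camera call.
- ticket.sign_off(): hands the job in; it is judged then, once.
The state is a dict: "clock": time; "qpos": joint angles; "qd": joint speeds; "effort": joint torques, N m; "position": TCP position; "ee_rot": TCP orientation; "contact_force": force on the tool from outside, world axes, zero at the start; "moment": the same for the moment, N m; "width": finger opening in m; "gripper_force": force on a finger pad.
Only numpy, scipy, OpenCV 4.12 (cv2) and the standard library are available. Lean on these libraries where they do the work, as an engineer would, in place of code of your own. Each camera call takes 0.05 s, during which the arm holds its last target. There are 200 camera calls.

## Working session

There is one attempt and no reset: what is moved stays moved. The work goes in short steps, Python scripts to look and compute and a shell command to move; the robot and the scene stay as the last step left them, time stands still between calls to the robot, and variables do not carry over. Pictures are saved under pics/ and viewed, at most 10 in all, crops included, and the job is handed in when it is done.

```bash
mkdir -p pics; python3 - <<'E'
from rig import get_state, imaging
import cv2,numpy as np
for n in ("scene","side"):
    im=imaging.get_image(n); cv2.imwrite(f"pics/{n}0.png",im[:,:,::-1]); p=imaging.camera_params(n); print(n,p)
im=imaging.get_image("wrist"); cv2.imwrite("pics/wrist0.png",im[:,:,::-1]); print(imaging.camera_params("wrist"))
s=get_state();print({k:np.round(v,4) for k,v in s.items()})
E
```

```text
scene {'camera_matrix': array([[382.31718281,   0.        , 288.21223007],
       [  0.        , 382.31718281, 206.69819327],
       [  0.        ,   0.        ,   1.        ]]), 'k1': 0.0259441345309598, 'cam_to_world': array([[ 7.53116257e-01,  5.52594767e-01, -3.57008300e-01,
         8.45446028e-01],
       [ 6.57887269e-01, -6.32174439e-01,  4.09316284e-01,
        -3.71826782e-01],
       [ 4.94514510e-04, -5.43133963e-01, -8.39645909e-01,
         8.08764565e-01],
       [ 0.00000000e+00,  0.00000000e+00,  0.00000000e+00,
         1.00000000e+00]])}
side {'camera_matrix': array([[534.70759719,   0.        , 281.72074382],
       [  0.        , 534.70759719, 207.04601051],
       [  0.        ,   0.        ,   1.        ]]), 'k1': -0.02855224327128451, 'cam_to_world': array([[-0.93599298, -0.2284318 ,  0.26783587,  0.22230031],
       [-0.35201659,  0.60476603, -0.71438252,  0.83295546],
       [ 0.00120965, -0.76293969, -0.64646854,  0.80713749],
       [ 0.        ,  0.        ,  0.        ,  1.        ]])}
{'camera_matrix': array([[338.83946951,   0.        , 279.72429477],

[... 343 characters left out ...]
2.79422862e-01,  9.60167024e-01,
        -1.24160708e-01],
       [ 0.00000000e+00,  0.00000000e+00,  0.00000000e+00,
         1.00000000e+00]])}
{'clock': np.float64(0.15), 'qpos': array([-1.241 ,  0.2764,  1.5058, -0.    ,  1.3607, -0.121 ]), 'qd': array([-0.0003, -0.0023, -0.0026, -0.0001, -0.0006, -0.0004]), 'effort': array([ 9.00000e-04, -4.17144e+01, -2.46032e+01, -1.00000e-04,
        7.60000e-03,  0.00000e+00]), 'position': array([ 0.2504, -0.5172,  0.2497]), 'ee_rot': array([-7.000e-04,  9.747e-01,  2.235e-01, -1.000e-04]), 'contact_force': array([ 0.7271, -1.5572, -0.0087]), 'moment': array([ 0.0637, -0.0158,  0.0057]), 'gripper_force': np.float64(0.0), 'width': np.float64(0.0855)}
```

View pics/scene0.png

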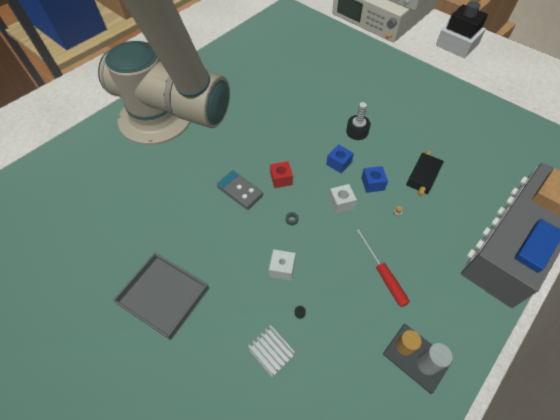

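View pics/side0.png

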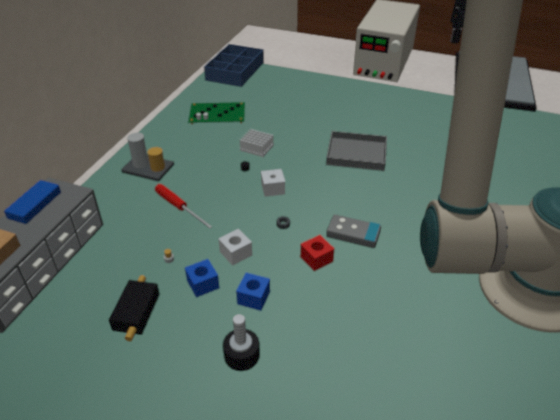

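The scene view shows the aluminium candidates at (343,198), which has a large hole, and (283,265), which has a small hole. The blue blocks at (340,158) and (374,179) and the red one at (281,174) are decoys. The gauge in its black holder is at (359,125) and the tray at (163,294). In the side view the wide block is at (236,247), the narrow one at (273,182), the gauge at (240,345) and the tray at (358,150).

```bash
cat > h.py <<'E'
import cv2,numpy as np
from rig import get_state, imaging
from scipy.spatial.transform import Rotation as R
def ray(n,uv,st=None):
    p=imaging.camera_params(n);K=p["camera_matrix"]
    d=np.array([(uv[0]-K[0,2])/K[0,0],(uv[1]-K[1,2])/K[1,1]]);s=d.copy()
    for _ in range(10): s=d/(1+p["k1"]*(s@s))
    if n=="wrist":
        T=np.eye(4);q=st["ee_rot"];T[:3,:3]=R.from_quat([q[1],q[2],q[3],q[0]]).as_matrix();T[:3,3]=st["position"];T=T@p["T_tool_cam"]
    else: T=p["cam_to_world"]
    return T[:3,3],T[:3,:3]@np.array([s[0],s[1],1])
def onz(n,uv,z,st=None):
    o,d=ray(n,uv,st);return o+d*(z-o[2])/d[2]
def tri(r1,r2):
    (a,u),(b,v)=r1,r2
    t=np.linalg.lstsq(np.c_[u,-v],b-a,rcond=None)[0];p,q=a+u*t[0],b+v*t[1];return (p+q)/2,np.linalg.norm(p-q)
E
python3 - <<'E'
from h import *
ims={n:cv2.imread(f"pics/{n}0.png") for n in("scene","side")}
C={"wide":{"scene":(343,198),"side":(236,247)},"narrow":{"scene":(283,265),"side":(273,182)}}
for k,c in C.items():
    for n,(u,v) in c.items():
        im=ims[n];x0,y0=u-28,v-28;cr=im[y0:v+28,x0:u+28]
        hsv=cv2.cvtColor(cr,cv2.COLOR_BGR2HSV)
        for th in (110,150,190):
          m=((hsv[...,1]<50)&(hsv[...,2]>th)).astype(np.uint8)
          cs,h=cv2.findContours(m,cv2.RETR_CCOMP,cv2.CHAIN_APPROX_NONE)
          i=max(range(len(cs)),key=lambda i:cv2.contourArea(cs[i]))
          hole=[j for j in range(len(cs)) if h[0][j][3]==i and cv2.contourArea(cs[j])>8]
          print(k,n,th,cv2.contourArea(cs[i]),[ (np.round(np.array(cv2.minEnclosingCircle(cs[j])[0])+[x0,y0],1),np.round(onz(n,np.array(cv2.minEnclosingCircle(cs[j])[0])+[x0,y0],.04),4)) for j in hole])
rows=[]
for n,(u,v),w in(("scene",(283,265),30),("scene",(343,198),30),("scene",(359,122),30),("side",(273,182),30),("side",(236,247),30),("side",(240,338),40)):
    rows.append(cv2.resize(ims[n][v-w:v+w,u-w:u+w],(260,260),interpolation=cv2.INTER_CUBIC))
cv2.imwrite("pics/crop.png",np.vstack([np.hstack(rows[:3]),np.hstack(rows[3:])]))
# tray: inner floor/outer rim rough corners
print("tray",[np.round(onz("scene",p,.025),3) for p in((157,256),(208,290),(167,334),(117,296))],np.round(onz("scene",(163,294),.004),3),np.round(onz("side",(358,150),.01),3))
E
```

```text
wide scene 110 578.0 []
wide scene 150 337.5 [(array([343., 194.]), array([0.5951, 0.119 , 0.04  ]))]
wide scene 190 237.5 [(array([342.9, 194. ]), array([0.5949, 0.1188, 0.04  ]))]
wide side 110 457.5 [(array([234.1, 239.5]), array([0.5958, 0.1174, 0.04  ]))]
wide side 150 367.0 [(array([234.5, 239.5]), array([0.595 , 0.1171, 0.04  ]))]Traceback (most recent call last):
  File "<stdin>", line 11, in <module>
ValueError: max() iterable argument is empty
```

```bash
python3 - <<'E'
from h import *
ims={n:cv2.imread(f"pics/{n}0.png") for n in("scene","side")}
C={"wide":{"scene":(343,198),"side":(236,247)},"narrow":{"scene":(283,265),"side":(273,182)}}
for k,c in C.items():
    for n,(u,v) in c.items():
        x0,y0=u-28,v-28;hsv=cv2.cvtColor(ims[n][y0:v+28,x0:u+28],cv2.COLOR_BGR2HSV)
        for th in (150,170,190):
          m=((hsv[...,1]<50)&(hsv[...,2]>th)).astype(np.uint8)
          cs,h=cv2.findContours(m,cv2.RETR_CCOMP,cv2.CHAIN_APPROX_NONE)
          if not cs: continue
          i=max(range(len(cs)),key=lambda i:cv2.contourArea(cs[i]))
          pts=np.array([onz(n,p[0]+[x0,y0],.04)[:2] for p in cs[i]],np.float32)*1000
          hole=[np.array(cv2.minEnclosingCircle(cs[j])[0])+[x0,y0] for j in range(len(cs)) if h[0][j][3]==i and cv2.contourArea(cs[j])>8]
          print(k,n,th,"rect",np.round(np.hstack([np.ravel(z) for z in cv2.minAreaRect(pts)]),1),[(np.round(q),np.round(onz(n,q,.04),4)) for q in hole])
rows=[]
for n,(u,v),w in(("scene",(283,265),30),("scene",(343,198),30),("scene",(359,122),30),("side",(273,182),30),("side",(236,247),30),("side",(240,338),40)):
    rows.append(cv2.resize(ims[n][v-w:v+w,u-w:u+w],(260,260),interpolation=cv2.INTER_CUBIC))
cv2.imwrite("pics/crop.png",np.vstack([np.hstack(rows[:3]),np.hstack(rows[3:])]))
print("tray",[np.round(onz("scene",p,.025),3) for p in((157,256),(208,290),(167,334),(117,296))],np.round(onz("scene",(163,294),.004),3),np.round(onz("side",(358,150),.01),3))
E
```

```text
wide scene 150 rect [594.4 119.6  51.6  51.8  58. ] [(array([343., 194.]), array([0.5951, 0.119 , 0.04  ]))]
wide scene 170 rect [594.4 119.7  49.2  49.   57.9] [(array([343., 194.]), array([0.5951, 0.119 , 0.04  ]))]
wide scene 190 rect [594.1 119.9  45.3  44.1  57.5] [(array([343., 194.]), array([0.5949, 0.1188, 0.04  ]))]
wide side 150 rect [594.7 117.2  49.2  50.2  58.7] [(array([234., 240.]), array([0.595 , 0.1171, 0.04  ]))]
wide side 170 rect [594.5 118.1  44.5  43.8  57.3] [(array([234., 240.]), array([0.5938, 0.1198, 0.04  ]))]
narrow scene 150 rect [ 600.8 -113.3   52.1   52.5   30.7] [(array([282., 262.]), array([ 0.6016, -0.1144,  0.04  ]))]
narrow scene 170 rect [ 600.9 -112.6   49.    49.3   31.5] [(array([282., 262.]), array([ 0.6022, -0.1139,  0.04  ]))]
narrow scene 190 rect [ 600.8 -113.1   46.2   45.9   31. ] [(array([282., 262.]), array([ 0.6022, -0.1138,  0.04  ]))]
narrow side 150 rect [ 601.4 -115.6   50.2   50.4   31. ] [(array([272., 176.]), array([ 0.601 , -0.1141,  0.04  ]))]
narrow side 170 rect [ 601.1 -114.6   45.5   41.8   32.3] [(array([272., 176.]), array([ 0.601 , -0.1141,  0.04  ]))]
tray [array([ 0.377, -0.283,  0.025]), array([ 0.523, -0.262,  0.025]), array([ 0.529, -0.378,  0.025]), array([ 0.388, -0.396,  0.025])] [ 0.447 -0.329  0.004] [ 0.446 -0.337  0.01 ]
```

View pics/crop.png

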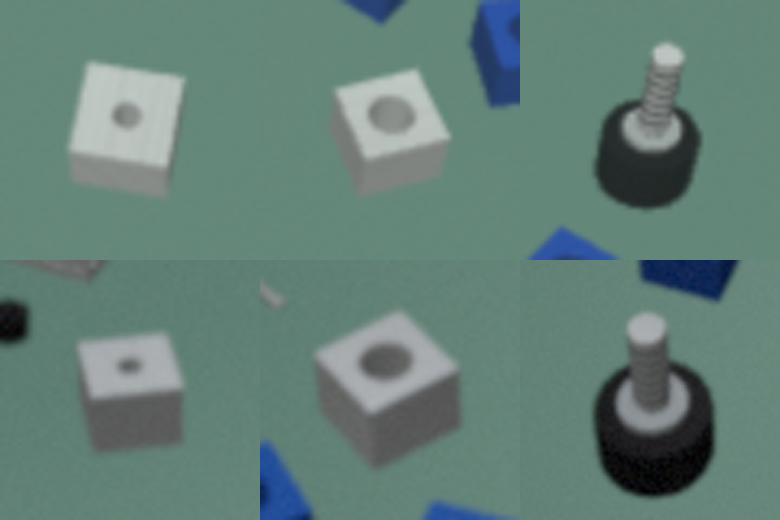

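The crops confirm it: the block at scene (283,265) has the small hole, so it is the narrow one. The block at (343,198) has the large hole, so it is the wide one. Narrow is at (0.601,-0.114) with yaw 31°, wide at (0.595,0.118), and the tray at about (0.451,-0.332) with yaw about 8°. I'll take the narrow block first, using the wrist camera.

```bash
python3 - <<'E'
from h import *
print(tri(ray("scene",(362.9,104.5)),ray("side",(239.1,319.5))))
E
python3 -m inch '[{"claw":1,"travel":[0.8,0.9,0],"turn":0.029},{"claw":1,"travel":[0.8,0.9,0],"turn":0.029},{"claw":1,"travel":[0.8,0.9,0],"turn":0.029},{"claw":1,"travel":[0.8,0.9,0],"turn":0.029},{"claw":1,"travel":[0.8,0.9,0],"turn":0.029}]'
python3 -m inch '[{"claw":1,"travel":[0.7,0.9,-0.3],"turn":0},{"claw":1,"travel":[0.7,0.9,-0.3],"turn":0},{"claw":1,"travel":[0.7,0.9,-0.3],"turn":0},{"claw":1,"travel":[0.7,0.9,-0.3],"turn":0},{"claw":1,"travel":[0.7,0.9,-0.3],"turn":0}]'
```

```text
(array([0.48060665, 0.34550137, 0.10221955]), np.float64(0.0026733656207600744))
clock: 0.65
position: [0.4117, -0.3353, 0.2502]
ee_rot: [-0.0, 0.963, 0.268, 0.0]
contact_force: [0.1, -0.9, 0.9]
width: 0.0855
gripper_force: 0.0
clock: 1.15
position: [0.5515, -0.1547, 0.1892]
ee_rot: [-0.001, 0.963, 0.268, -0.0]
contact_force: [-0.7, -0.6, 0.7]
width: 0.0852
gripper_force: 0.0
```

```bash
cat >> h.py <<'E'
def look(name,zs,want,th=150,smax=50):
    """wrist picture: bright grey blobs and their holes, centres cast on heights zs"""
    st=get_state();im=imaging.get_image("wrist")[:,:,::-1];cv2.imwrite(f"pics/{name}.png",im)
    hsv=cv2.cvtColor(im,cv2.COLOR_BGR2HSV);m=((hsv[...,1]<smax)&(hsv[...,2]>th)).astype(np.uint8)
    cs,h=cv2.findContours(m,cv2.RETR_CCOMP,cv2.CHAIN_APPROX_NONE);print("tcp",np.round(st["position"],4))
    for j,c in enumerate(cs):
        if cv2.contourArea(c)<40: continue
        (u,v),r=cv2.minEnclosingCircle(c);g=onz("wrist",(u,v),zs,st)
        if np.hypot(*(g[:2]-want))>.06: continue
        pts=np.array([onz("wrist",p[0],zs,st)[:2] for p in c],np.float32)*1000
        print("hole" if h[0][j][3]>=0 else "blob",np.round([u,v,r]),"xy",np.round(g,4),"rect",np.round(np.hstack([np.ravel(z) for z in cv2.minAreaRect(pts)]),1))
E
python3 -c "
from h import *
look('w1',.04,[.601,-.114])"
```

```text
tcp [ 0.5515 -0.1547  0.1892]
blob [268. 119.  46.] xy [ 0.6023 -0.1128  0.04  ] rect [ 601.1 -113.5   49.8   50.7   31.1]
hole [268. 121.  11.] xy [ 0.6014 -0.1138  0.04  ] rect [ 601.2 -113.9   15.2   15.4   75.3]
```

View pics/w1.png

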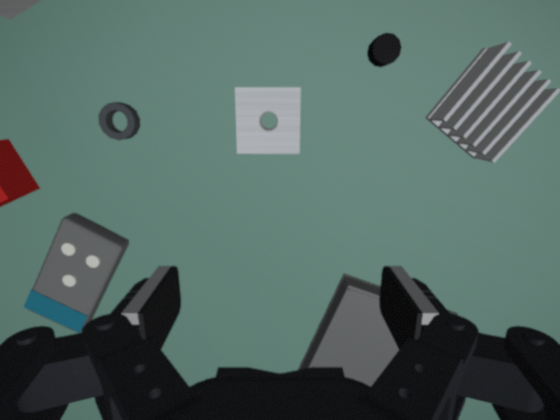

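The wrist view shows the narrow block at (268,121), square to the fingers. Its hole measures 15 mm and it lies at (0.601,-0.114), which agrees with the other views.

```bash
python3 -m inch '[{"claw":1,"travel":[0.25,0.22,-0.3],"turn":0},{"claw":1,"travel":[0.25,0.22,-0.3],"turn":0},{"claw":1,"travel":[0.25,0.22,-0.5],"turn":0},{"claw":1,"travel":[0.25,0.22,-0.65],"turn":0},{"claw":1,"travel":[0.25,0.22,-0.8],"turn":0}]'
python3 -m inch '[{"claw":1,"travel":[0,0,0],"turn":0},{"claw":0,"travel":[0,0,0],"turn":0},{"claw":0,"travel":[0,0,0],"turn":0},{"claw":0,"travel":[0,0,0],"turn":0},{"claw":0,"travel":[0,0,0],"turn":0}]' 50
```

```text
clock: 1.7
position: [0.6002, -0.1133, 0.0286]
ee_rot: [-0.0, 0.963, 0.268, -0.0]
contact_force: [0.4, -1.6, -0.0]
width: 0.0853
gripper_force: 0.0
clock: 2.2
position: [0.602, -0.1141, 0.0326]
ee_rot: [0.001, 0.964, 0.268, 0.002]
contact_force: [-0.4, -0.1, 6.1]
width: 0.049
gripper_force: 54.8
```

```bash
python3 -m inch '[{"claw":0,"travel":[0,0,0.1],"turn":0},{"claw":0,"travel":[0,0,0.3],"turn":0},{"claw":0,"travel":[-0.1,-0.15,0.5],"turn":0},{"claw":0,"travel":[-0.25,-0.36,0.5],"turn":-0.04},{"claw":0,"travel":[-0.4,-0.56,0.5],"turn":-0.08}]'
python3 -c "
from h import *
look('w2',.01,[.45,-.33],60)"
```

```text
clock: 2.7
position: [0.5235, -0.2235, 0.1328]
ee_rot: [0.002, 0.99, 0.143, 0.002]
contact_force: [-0.2, -1.1, -3.3]
width: 0.0495
gripper_force: 54.0
tcp [ 0.5235 -0.2235  0.1328]
blob [338. 278. 150.] xy [ 0.4816 -0.2851  0.01  ] rect [ 462.3 -287.8  146.1  233.2    5.8]
```

View pics/w2.png

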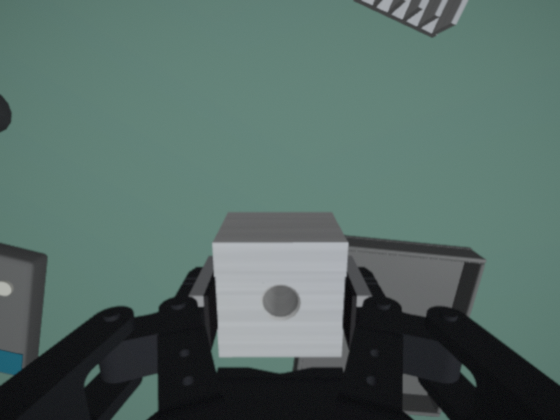

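The block is held flat between the pads at (281,290). The tray rim corner shows at (483,261), where expected. Next I carry it over the tray centre and lower it.

```bash
python3 -m inch '[{"claw":0,"travel":[-0.15,-0.2,0],"turn":-0.048},{"claw":0,"travel":[-0.35,-0.4,0],"turn":-0.048},{"claw":0,"travel":[-0.35,-0.53,0],"turn":-0.048},{"claw":0,"travel":[-0.35,-0.53,-0.2],"turn":-0.048},{"claw":0,"travel":[-0.35,-0.53,-0.35],"turn":-0.048}]'
python3 -m inch '[{"claw":0,"travel":[0,0,-0.05],"turn":0},{"claw":0,"travel":[0,0,-0.1],"turn":0},{"claw":0,"travel":[0,0,-0.12],"turn":0},{"claw":0,"travel":[0,0,-0.12],"turn":0}]'
```

```text
clock: 3.25
position: [0.4526, -0.3295, 0.0601]
ee_rot: [0.001, 0.998, 0.069, 0.001]
contact_force: [-0.5, -0.1, -4.2]
width: 0.0488
gripper_force: 53.9
clock: 3.65
position: [0.4539, -0.3285, 0.0373]
ee_rot: [0.001, 0.998, 0.07, 0.001]
contact_force: [-0.6, -0.4, -2.6]
width: 0.0489
gripper_force: 54.0
```

```bash
python3 -m inch '[{"claw":0,"travel":[0,0,-0.01],"turn":0},{"claw":0,"travel":[0,0,-0.01],"turn":0}]'
python3 -m inch '[{"claw":0.5,"travel":[0,0,0],"turn":0},{"claw":0.5,"travel":[0,0,0],"turn":0},{"claw":0.5,"travel":[0,0,0],"turn":0}]'
```

```text
clock: 3.85
position: [0.4543, -0.3288, 0.0366]
ee_rot: [0.001, 0.998, 0.07, 0.001]
contact_force: [-1.9, 0.8, 6.5]
width: 0.0493
gripper_force: 55.0
clock: 4.15
position: [0.4535, -0.3284, 0.0347]
ee_rot: [0.001, 0.998, 0.07, 0.0]
contact_force: [0.2, -0.6, 0.2]
width: 0.0643
gripper_force: 0.0
```

```bash
python3 -m inch '[{"claw":0.5,"travel":[0,0,0.15],"turn":0},{"claw":0.5,"travel":[0,0,0.4],"turn":0},{"claw":0.5,"travel":[0,0,0.65],"turn":0},{"claw":0.5,"travel":[0,0,0.9],"turn":0},{"claw":0.5,"travel":[0,0.25,0.9],"turn":0}]'
python3 -m inch '[{"claw":0.5,"travel":[0,0.25,0],"turn":0},{"claw":0.5,"travel":[0,0.5,0],"turn":0},{"claw":0.5,"travel":[0,0.75,0],"turn":0},{"claw":0.5,"travel":[0,1,0],"turn":0}]'
python3 -m inch '[{"claw":0.5,"travel":[0,0.25,0],"turn":0},{"claw":0.5,"travel":[0,0.5,0],"turn":0},{"claw":0.5,"travel":[0,0.75,0],"turn":0},{"claw":0.5,"travel":[0,1,0],"turn":0}]'
python3 - <<'E'
from h import *
for n in("scene","side"): cv2.imwrite(f"pics/{n}1.png",imaging.get_image(n)[:,:,::-1])
a=cv2.imread("pics/scene1.png")[235:355,85:245];b=cv2.imread("pics/side1.png")[100:200,300:430]
f=lambda x:cv2.resize(x,(390,300),interpolation=cv2.INTER_CUBIC)
cv2.imwrite("pics/c2.png",np.hstack([f(a),f(b)]))
E
```

```text
clock: 4.65
position: [0.4582, -0.2859, 0.2222]
ee_rot: [0.008, 0.998, 0.067, 0.007]
contact_force: [1.7, 1.3, 0.2]
width: 0.0641
gripper_force: 0.0
clock: 5.05
position: [0.4528, -0.0764, 0.2145]
ee_rot: [0.0, 0.998, 0.069, 0.0]
contact_force: [1.7, -0.1, 0.8]
width: 0.0637
gripper_force: 0.0
clock: 5.45
position: [0.4528, 0.1238, 0.2146]
ee_rot: [0.0, 0.998, 0.07, 0.001]
contact_force: [0.8, -0.8, 0.3]
width: 0.0639
gripper_force: 0.0
```

View pics/c2.png

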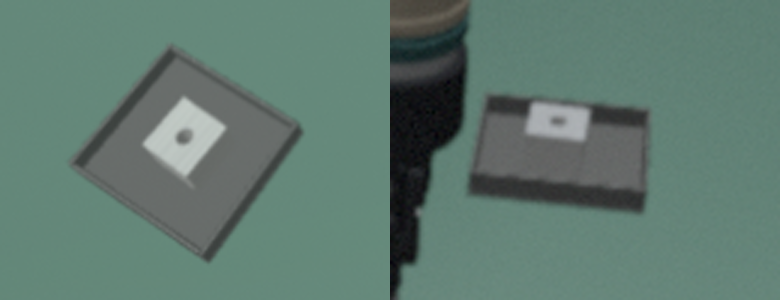

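The narrow block sits flat near the centre of the tray: (185,137) in the left crop and (558,120) in the right one. Next is the gauge.

```bash
python3 -m inch '[{"claw":0.5,"travel":[-0.03,0.24,0],"turn":0},{"claw":0.5,"travel":[-0.06,0.48,0],"turn":0},{"claw":0.5,"travel":[-0.1,0.72,0],"turn":0},{"claw":0.5,"travel":[-0.1,0.95,0],"turn":0},{"claw":0.5,"travel":[-0.1,1,0],"turn":0}]'
python3 -m inch '[{"claw":0.5,"travel":[0,0.12,0],"turn":0},{"claw":0.5,"travel":[0,0.12,0],"turn":0},{"claw":0.5,"travel":[0,0.12,0],"turn":0}]'
python3 -c "
from h import *
look('w3',.104,[.48,.345],130)"
```

```text
clock: 6.05
position: [0.4333, 0.3254, 0.2142]
ee_rot: [-0.001, 0.997, 0.072, 0.001]
contact_force: [-1.0, -0.5, -0.7]
width: 0.0639
gripper_force: 0.0
clock: 6.35
position: [0.4333, 0.3446, 0.214]
ee_rot: [0.001, 0.998, 0.07, -0.0]
contact_force: [-1.1, -0.4, -0.5]
width: 0.0643
gripper_force: 0.0
tcp [0.4333 0.3446 0.214 ]
blob [286. 140.  22.] xy [0.4857 0.3471 0.104 ] rect [485.4 347.1  28.   29.2   8. ]
hole [286. 138.  12.] xy [0.4872 0.348  0.104 ] rect [489.5 349.3   7.3  16.7  28.5]
```

View pics/w3.png

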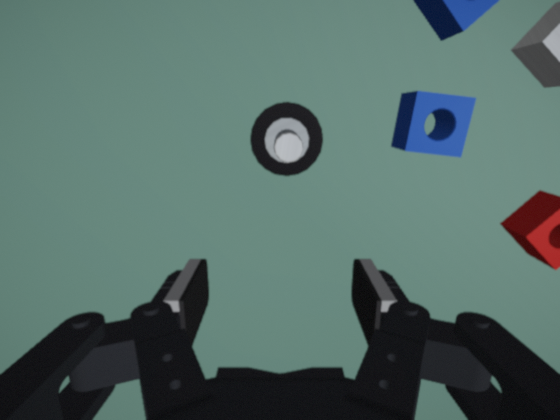

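The handle top is at about (288,147), and the holder ring is centred at (287,139).

```bash
python3 -c "
from h import *
st=get_state();im=cv2.imread('pics/w3.png');g=cv2.cvtColor(im,cv2.COLOR_BGR2GRAY)
m=(g<60).astype(np.uint8)[90:190,240:340];c=max(cv2.findContours(m,cv2.RETR_EXTERNAL,cv2.CHAIN_APPROX_NONE)[0],key=cv2.contourArea);(u,v),r=cv2.minEnclosingCircle(c)
print(u+240,v+90,r,onz('wrist',(u+240,v+90),.038,st),onz('wrist',(288,147),.104,st))
"
```

```text
286.0 138.5 36.21128463745117 [0.48173661 0.34512541 0.038     ] [0.48102459 0.34502449 0.104     ]
```

```bash
python3 -m inch '[{"claw":0.5,"travel":[0.24,0,0],"turn":0},{"claw":0.5,"travel":[0.24,0,-0.15],"turn":0},{"claw":0.5,"travel":[0.24,0,-0.35],"turn":0},{"claw":0.5,"travel":[0.24,0,-0.55],"turn":0},{"claw":0.5,"travel":[0.24,0,-0.67],"turn":0}]'
python3 -m inch '[{"claw":0.5,"travel":[0,0,0],"turn":0},{"claw":-1,"travel":[0,0,0],"turn":0},{"claw":-1,"travel":[0,0,0],"turn":0},{"claw":-1,"travel":[0,0,0],"turn":0},{"claw":-1,"travel":[0,0,0],"turn":0}]' 50
python3 -m inch '[{"claw":-1,"travel":[0,0,0],"turn":0},{"claw":-1,"travel":[0,0,0],"turn":0}]'
```

```text
clock: 6.9
position: [0.4799, 0.3429, 0.0776]
ee_rot: [0.001, 0.998, 0.069, -0.002]
contact_force: [-0.0, 0.5, -0.2]
width: 0.0639
gripper_force: 0.0
clock: 7.4
position: [0.4823, 0.3461, 0.0823]
ee_rot: [-0.0, 0.998, 0.07, 0.002]
contact_force: [0.8, -1.4, 5.5]
width: 0.0189
gripper_force: 48.7
clock: 7.6
position: [0.4823, 0.3461, 0.0823]
ee_rot: [-0.0, 0.998, 0.07, 0.002]
contact_force: [0.9, -2.2, 6.9]
width: 0.0185
gripper_force: 48.7
```

```bash
python3 -m inch '[{"claw":-1,"travel":[0,0,0.1],"turn":0},{"claw":-1,"travel":[0,0,0.3],"turn":0},{"claw":-1,"travel":[0,0,0.5],"turn":0},{"claw":-1,"travel":[0,-0.2,0.5],"turn":0},{"claw":-1,"travel":[0.05,-0.42,0.5],"turn":0}]'
python3 -m inch '[{"claw":-1,"travel":[0.05,-0.2,0],"turn":0},{"claw":-1,"travel":[0.08,-0.42,0],"turn":0},{"claw":-1,"travel":[0.12,-0.72,0],"turn":0},{"claw":-1,"travel":[0.12,-0.72,0],"turn":0},{"claw":-1,"travel":[0.12,-0.72,0],"turn":0}]'
python3 -c "
from h import *
look('w4',.04,[.595,.118],130)"
```

```text
clock: 8.1
position: [0.4906, 0.2625, 0.1821]
ee_rot: [-0.001, 0.997, 0.072, 0.001]
contact_force: [-0.7, -0.6, -2.9]
width: 0.0187
gripper_force: 49.2
clock: 8.6
position: [0.5151, 0.1163, 0.1804]
ee_rot: [-0.0, 0.998, 0.068, -0.0]
contact_force: [0.1, 0.5, -1.4]
width: 0.0188
gripper_force: 49.5
tcp [0.5151 0.1163 0.1804]
blob [290.  99.  50.] xy [0.5952 0.1195 0.04  ] rect [594.3 118.8  51.9  52.   57.6]
hole [292.  99.  19.] xy [0.5951 0.1181 0.04  ] rect [595.2 118.   25.5  25.4   7.8]
```

View pics/w4.png

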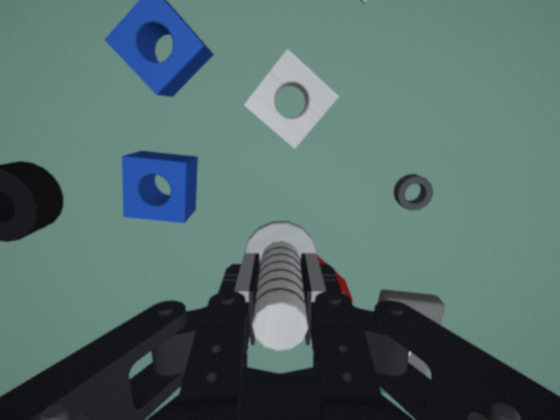

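The wide block's hole is at (291,99), 25.5 mm across, at (0.595,0.118). The gauge in hand shows its collar at about (281,257) and its handle top at about (280,322).

```bash
python3 -c "
from h import *
st=get_state();g=cv2.imread('pics/w4.png')
print(st['position'],onz('wrist',(281,257),.142,st),onz('wrist',(281,322),.202,st))
hsv=cv2.cvtColor(g,cv2.COLOR_BGR2HSV)
r=[(v,np.flatnonzero((hsv[v,225:335,1]<40)&(hsv[v,225:335,2]>110))[[0,-1]]+225) for v in range(222,250,4)]
print(r)
"
```

```text
[0.51496138 0.11781939 0.1804028 ] [0.51311411 0.11694278 0.142     ] [0.51527194 0.117486   0.202     ]
[(222, array([291, 291])), (226, array([265, 301])), (230, array([257, 305])), (234, array([252, 309])), (238, array([249, 312])), (242, array([247, 313])), (246, array([246, 314]))]
```

```bash
python3 -m inch '[{"claw":-1,"travel":[0.2,0.01,0],"turn":0},{"claw":-1,"travel":[0.4,0.012,0],"turn":0},{"claw":-1,"travel":[0.405,0.012,-0.1],"turn":0},{"claw":-1,"travel":[0.405,0.012,-0.27],"turn":0},{"claw":-1,"travel":[0.405,0.012,-0.27],"turn":0}]'
python3 - <<'E'
from h import *
from rig import imaging
a=imaging.get_image("scene")[:,:,::-1];b=imaging.get_image("side")[:,:,::-1]
f=lambda x:cv2.resize(x,(390,390),interpolation=cv2.INTER_CUBIC)
cv2.imwrite("pics/c5.png",np.hstack([f(a[145:235,300:390]),f(b[190:280,190:280])]))
E
```

```text
clock: 9.15
position: [0.5923, 0.1222, 0.1218]
ee_rot: [-0.0, 0.997, 0.071, -0.005]
contact_force: [-1.3, 0.7, -2.3]
width: 0.0191
gripper_force: 49.5
```

View pics/c5.png

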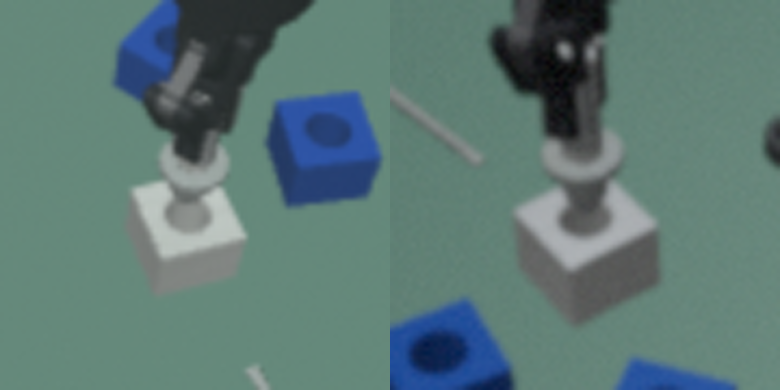

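The nose stands over the middle of the hole in both views, so I'll lower it in steps.

```bash
python3 -m inch '[{"claw":-1,"travel":[0,0,-0.02],"turn":0},{"claw":-1,"travel":[0,0,-0.04],"turn":0},{"claw":-1,"travel":[0,0,-0.06],"turn":0},{"claw":-1,"travel":[0,0,-0.08],"turn":0}]'
python3 -m inch '[{"claw":-1,"travel":[0,0,-0.02],"turn":0},{"claw":-1,"travel":[0,0,-0.04],"turn":0},{"claw":-1,"travel":[0,0,-0.04],"turn":0}]'
```

```text
clock: 9.65
position: [0.5963, 0.1202, 0.1107]
ee_rot: [0.0, 0.998, 0.07, 0.001]
contact_force: [0.0, -0.1, -1.3]
width: 0.0189
gripper_force: 49.5
clock: 9.95
position: [0.5956, 0.1201, 0.1015]
ee_rot: [0.0, 0.998, 0.07, -0.001]
contact_force: [-0.6, -0.3, -1.8]
width: 0.0187
gripper_force: 49.5
```

```bash
python3 -m inch '[{"claw":-1,"travel":[0,0,-0.03],"turn":0},{"claw":-1,"travel":[0,0,-0.055],"turn":0},{"claw":-1,"travel":[0,0,-0.07],"turn":0},{"claw":-1,"travel":[0,0,-0.07],"turn":0}]'
python3 -m inch '[{"claw":-1,"travel":[0,0,-0.01],"turn":0},{"claw":-1,"travel":[0,0,-0.01],"turn":0}]'
```

```text
clock: 10.35
position: [0.5956, 0.1202, 0.0876]
ee_rot: [0.0, 0.998, 0.07, -0.001]
contact_force: [0.7, -0.5, -1.8]
width: 0.0186
gripper_force: 49.5
clock: 10.55
position: [0.596, 0.1202, 0.0862]
ee_rot: [0.0, 0.998, 0.07, -0.0]
contact_force: [0.0, -0.8, -1.8]
width: 0.0189
gripper_force: 49.5
```

```bash
python3 -m inch '[{"claw":-1,"travel":[0,0,-0.01],"turn":0},{"claw":-1,"travel":[0,0,-0.01],"turn":0}]'
python3 -m inch '[{"claw":-0.5,"travel":[0,0,0],"turn":0},{"claw":0,"travel":[0,0,0],"turn":0},{"claw":0,"travel":[0,0,0],"turn":0},{"claw":0,"travel":[0,0,0],"turn":0}]'
python3 -m inch '[{"claw":0,"travel":[0,0,0.1],"turn":0},{"claw":0,"travel":[0,0,0.3],"turn":0},{"claw":0,"travel":[0,0,0.5],"turn":0},{"claw":0,"travel":[-0.3,0,0.6],"turn":0},{"claw":0,"travel":[-0.5,0,0.6],"turn":0}]'
python3 -m inch '[{"claw":0,"travel":[-0.25,0,0.1],"turn":0},{"claw":0,"travel":[-0.5,0,0.1],"turn":0},{"claw":0,"travel":[-0.5,0,0.1],"turn":0}]'
python3 - <<'E'
from h import *
a=imaging.get_image("scene")[:,:,::-1];b=imaging.get_image("side")[:,:,::-1]
f=lambda x:cv2.resize(x,(390,300),interpolation=cv2.INTER_CUBIC)
cv2.imwrite("pics/c6.png",np.vstack([np.hstack([f(a[145:235,290:407]),f(b[190:280,176:293])]),np.hstack([f(a[235:355,85:241]),f(b[100:200,300:430])])]))
E
```

```text
clock: 10.75
position: [0.5963, 0.1202, 0.0845]
ee_rot: [0.0, 0.998, 0.07, 0.0]
contact_force: [1.0, -0.7, -1.5]
width: 0.0192
gripper_force: 49.8
clock: 11.15
position: [0.5962, 0.1202, 0.0845]
ee_rot: [0.0, 0.998, 0.07, 0.0]
contact_force: [-0.1, 0.0, -0.8]
width: 0.043
gripper_force: 0.0
clock: 11.65
position: [0.5005, 0.1203, 0.2067]
ee_rot: [-0.0, 0.998, 0.07, 0.003]
contact_force: [-0.0, 0.3, 1.0]
width: 0.0425
gripper_force: 0.0
clock: 11.95
position: [0.3918, 0.1201, 0.2242]
ee_rot: [-0.0, 0.998, 0.07, -0.002]
contact_force: [0.1, 0.1, -0.6]
width: 0.043
gripper_force: 0.0
```

View pics/c6.png

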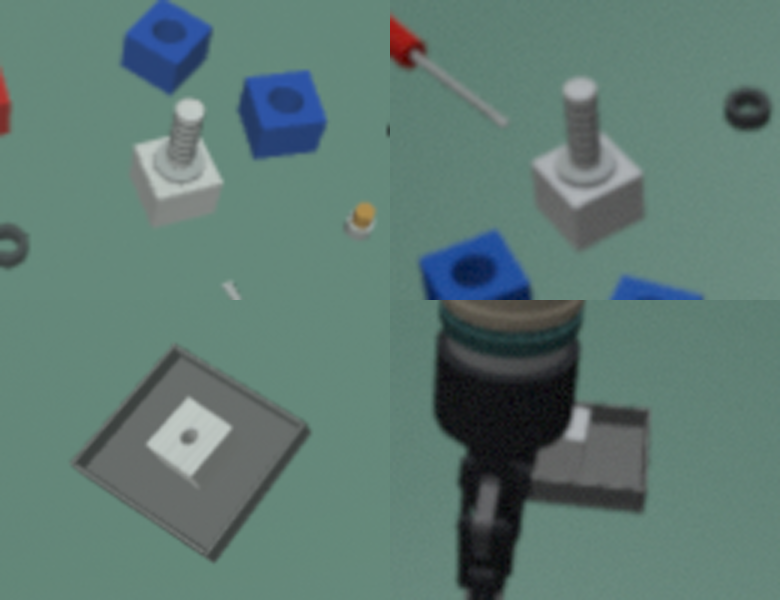

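The collar rests on the wide block's top in both views, (180,165) and (585,165). The gauge is upright, the narrow block is flat in the tray, and the gripper is clear of everything.

```bash
python3 -c "
from rig import ticket
print(ticket.sign_off())"
```

```text
the job is handed in; nothing more can be done
None
```

The job is handed in: the gauge stands upright and fully home in the wide-holed block on the mat, and the narrow-holed block lies flat, right way up, near the centre of the reject tray; sign-off returned no verdict.

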